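Clear the forgotten screwdriver, close the drive cage and pin it

TASK

Someone left a screwdriver on the power supply under the raised drive cage of the open computer: take it out and lay it in the tool tray. Then swing the drive cage fully down and lock it with the quick-release pin from the rubber mat, pushed fully home through the clevis and the cage's ear. Leave the mug and the small flat drive on the bench where they are.

Things in the scene. Friction and masses are not known exactly. Their poses are not given: they have to be found in the camera images.
- case: Compact computer, lid off, fixed: steel box 360 deep (x) x 340 wide (y), walls 88 high, 12 mm bezel before its front. Origin: centre of its underside, on the bench; x to its rear (away from the robot), y to its left. Board, cooler, memory and card on the right stay below z = 72 mm; the fan inside the front wall (y -130 to -50 mm) reaches z = 84 mm, a block in the front left corner 56 mm.
- cage (a joint): Swing-up drive cage, hinged along the case's x. 0 = fully down (hard stop), about 1.3 rad = raised as found. Stiff hinge (0.6 N m friction): it stays where left and must be pushed all the way. A flat box 150 long (x), 115 wide, 34 high, 0.75 kg. Down, it reaches 115 mm from the hinge to -y, its top face level with the hinge, its underside 10 mm above the power supply.
- hinge (a point): Point on the cage's hinge axis (the top left edge of the cage), midway along the cage, at case (40, 150, 90) mm; case's axes; fixed. Raised, the cage's top face looks to the left (+y) and the cage leans over the power supply: no room for a gripper straight above the screwdriver; reach under from the case's right with the tool tilted 35 to 40 degrees.
- cage_edge (a point): Point on the cage's top face, 110 mm from the hinge axis, midway along the cage, 5 mm inside its free edge (a finger lip 50 long sticks out 12 mm beyond). Moves with the cage; its z axis is the top face's outward normal. The front end of the cage is at case x = -35 mm, 4 mm before the clevis centre.
- screwdriver: Screwdriver: black eight-sided handle 26 across flats, 76 long with its round ends; steel blade 6 thick, tip 90 mm from the origin; 80 g. Lies flat on the power supply, the butt towards the hinge, the blade towards the middle of the case. Origin: on its axis, middle of the handle (13 mm above what it lies on); x points to the tip.
- tray: Grey plastic tool tray, fixed on the bench beside the case: 250 (x) x 135 (y), walls 24 high and 4 thick, floor 4 thick. Origin: centre of its underside. It may stand on either side of the case; the pin's mat is on the other.
- pin: Quick-release pin lying on a rubber mat (3 thick, 200 x 130): aluminium eight-sided knob 20 across flats, 32 long; steel shank 8 in diameter, 44 long, last 8 mm tapered; 60 g. Rests level on a flat of the knob, shank in the air, axis 10 mm above the mat. Origin: on the axis at the knob's shoulder; x points to the tip; the knob is at x = -32 to 0.
- clevis (a point): Centre of the clevis, on its hole axis (along x), at case (-31, 20, 60) mm; case's axes. Two cheeks 5 thick, 26 wide, 28 over their outer faces, top at z = 74 mm, 11 mm holes. With the cage down its ear (6 thick, 12 mm hole) stands between them, holes in line. The pin enters from the front, moving to +x; home, its shoulder is 14 mm before this point.
- mug: White mug, 80 across, 95 high, origin at the centre of its foot. Not to be disturbed.
- ssd: Small flat drive 100 x 70 x 7 on the bench, origin at the centre of its underside. Not to be disturbed.
- psu_top (a point): Centre of the flat top of the power supply, a metal box 150 (x) x 82 (y) on the left in the case, top 46 mm above the bench; at case (45, 106, 46) mm, with the case's axes.
Mind the look-alikes: they are no part of the job. Of the things like the screwdriver, leave any that is purple; of the rest the smaller one is meant. Leave any blue look-alike of the pin alone.

How it is judged:
On the way, in this order (a step that is already met when the one before it is completed fails the run):
1. the screwdriver lies in the tool tray (x of screwdriver in the frame of tray between -0.115 and 0.115 m and y of screwdriver in the frame of tray between -0.06 and 0.06 m and z of screwdriver in the frame of tray below 0.03 m and linear speed of screwdriver below 0.03 m/s), for 0.2 s.
2. the drive cage is fully down (value of joint cage below 0.03 rad), for 0.2 s.
At the end, for the whole second after the job is handed in: Screwdriver at rest in the tray (origin within 115 x 60 mm of its centre, under 30 mm above its underside); cage below 0.03 rad; pin at rest through clevis and ear: shoulder within 3.5 mm of the front cheek and 4 mm of the hole axis, axis within 0.2 rad of the holes' (all of step 1 and value of joint cage below 0.03 rad and x of pin in the frame of clevis between -0.0175 and -0.01 m and y of pin in the frame of clevis between -0.004 and 0.004 m and z of pin in the frame of clevis between -0.004 and 0.004 m and angle between the x axis of pin and the x axis of case, either way round below 0.2 rad and linear speed of pin below 0.03 m/s); the robot touches nothing.
It fails at once if the mug is moved more than 30 mm or tipped (distance of mug from where it was at the start of the episode above 0.03 m or angle between mug's own z axis and vertical above 0.5 rad).
It fails at once if the small drive is moved more than 30 mm (distance of ssd from where it was at the start of the episode above 0.03 m).
It also fails if it takes over 72 s, if anything falls off the work surface, if the arm or the gripper's body presses on something with over 40 N, if the wrist force passes 120 N, or if a joint passes its speed limit or range.

ROBOT

A 6-joint arm with a two-finger parallel gripper is mounted at the origin on the work surface. World frame = base frame: x ahead of the robot, y to its left, z up, the work surface at z = 0. Lengths are in m, angles in rad, forces in N, time in s.
With the tool pointing down it reaches from about 0.25 to 0.8 m from the base axis. Payload 8.5 kg.
Tool frame: the origin (TCP) lies at the very end of the fingers, on their centre line; the grasp point (between the pads) lies 19 mm behind it (arm.grip_depth is the distance from the TCP to the grasp point, in m); z points along the fingers, y is the line along which they close (so a half turn about z gives the same grasp; the last joint's range is limited). The gripper opens to 85 mm and grips with 20 to 120 N. Pads are 22 mm wide; open, the fingers measure 114 mm over their backs; the gripper's body (76 mm by 85 mm) begins 54 mm behind the grasp point. The pads swing forward as they close: fully open they stand 13 mm farther back than shut.
Start: joints at [0, 0.238, -0.013, 1.319, 0, 1.571], TCP at [0.525, -0, 0.231] pointing down, gripper open.
Joint ranges: [-2.66, 2.66], [-1.03, 1.9], [-1.14, 1.46], [-1.82, 2.27], [-1.45, 1.34], [-3.14, 3.14]. Speed limits (rad/s): [2.22, 2.22, 2.79, 3.14, 3.14, 3.14].

INTERFACE

Orientations are given as a 3x3 rotation matrix whose columns are the frame's x, y, z axes.
In Python, from cell import arm gives the robot as it stands.
- The arm moves only by the tool arm_command, never from a script. Its argument "rows" is a list of rows, each a list of 7 numbers: the turn, a rotation vector about the world's x, y, z in degrees, then the shift along the world's x, y, z in mm, then the finger opening in mm, from 0 to 85.4. A call has 1 to 10 rows; each row is the pose to reach, as a shift and turn from the pose commanded when the call began; what a row does not reach only later rows make up. A row lasts 1/8 s, in which the tool goes at most 62.5 mm and 10.7 degrees, less where a joint would pass 70% of its speed; a pose out of reach is approached as far as the arm can. A call with a gripper value outside its range is refused whole. The fingers move at their own pace and stop on an object; "grip_force" is the grip in N (left out, the last holds). Time passes only in rows, so rows that repeat a pose let the fingers close. It gives the time, the measured TCP pose, the force, the opening and the grip force at its end, in the units of the state.
- arm.observe(): the state, without advancing time (a new reading comes with each control period).
- arm.camera(name): name is "scene" or "side" or "wrist"; returns a dict with "color" (480x640x3 uint8, blue, green, red), "range_z" (480x640 float32, m along the optical axis (not along the pixel's ray), 0 where there is no reading), "vfov" (degrees; the focal length in pixels is half the picture's height over the tangent of half this angle, whatever the lens; pixels are square), "cx", "cy" (the principal point, pixels), "R" (3x3) and "t" (3): a world point X has camera coordinates R X + t. Camera axes: x right, y down, z forward; pixel columns grow to the right and rows downward; lengths in m; the calibration is good to about 2 mm. The wrist camera is an equidistant fisheye: a pixel r from the principal point sees the ray r / f radians off the axis. A picture is of the moment at which its call begins.
- arm.close_job(): hands the job in; it is judged then, once.
The state is a dict: "time": time; "q": joint angles; "qvel": joint speeds; "tau": joint torques, N m; "eef_pos": TCP position; "tcp_rot": TCP orientation; "wrist_force": force on the tool from outside, world axes, zero at the start; "torque": the same for the moment, N m; "width": finger opening in m; "grip_force": force on a finger pad.
Only numpy, scipy, OpenCV 4.12 (cv2) and the standard library are available. Lean on these libraries where they do the work, as an engineer would, in place of code of your own. Each camera call takes 0.05 s, during which the arm holds its last target. There are 200 camera calls.

## Working session

There is one attempt and no reset: what is moved stays moved. The work goes in short steps, Python scripts to look and compute and a tool call to move; the robot and the scene stay as the last step left them, time stands still between calls to the robot, and variables do not carry over. Pictures are saved under pics/ and viewed, at most 13 in all, crops included, and the job is handed in when it is done.

Besides the shell and the picture viewer there is one more tool, called after "Request:" as name([rows], argument=value, ...), one row to a line, values as JSON. arm_command: Moves the arm, as the interface text tells. Its arguments: {"type":"object","properties":{"rows":{"type":"array","items":{"type":"array","items":{"type":"number"}}},"grip_force":{"type":"number"}},"required":["rows"]}

```bash
mkdir -p pics
cat > h.py <<'E'
import numpy as np, cv2
from cell import arm
def cam(n,save=None):
    c=arm.camera(n); c['f']=c['color'].shape[0]/2/np.tan(np.radians(c['vfov'])/2)
    if save: cv2.imwrite('pics/'+save,c['color'])
    return c
def pts(c):
    """world point per pixel from depth (pinhole)"""
    h,w=c['range_z'].shape; u,v=np.meshgrid(np.arange(w),np.arange(h)); z=c['range_z']
    P=np.stack([(u-c['cx'])/c['f']*z,(v-c['cy'])/c['f']*z,z],-1)
    return (P-c['t'])@c['R']
def ray(c,u,v,h):
    d=np.array([(u-c['cx'])/c['f'],(v-c['cy'])/c['f'],1])@c['R']; o=-c['R'].T@c['t']
    return o+d*(h-o[2])/d[2]
def proj(c,X):
    p=np.atleast_2d(X)@c['R'].T+c['t']; return p[:,:2]/p[:,2:]*c['f']+[c['cx'],c['cy']]
E
python3 - <<'E'
from h import *
import pickle
for n in('scene','side','wrist'):
    c=cam(n,n+'0.png'); pickle.dump(c,open(n+'0.pkl','wb')); print(n,c['f'],c['cx'],c['cy'],-c['R'].T@c['t'],c['R'].round(2).tolist())
E
```

```text
scene 520.674623250814 323.7834147167127 240.93786069286108 [ 1.00762689 -0.8835352   0.80883807] [[0.86, 0.52, -0.01], [0.29, -0.49, -0.83], [-0.43, 0.7, -0.56]]
side 536.9825155133242 329.11391472085865 231.91749117541127 [-0.34258813  0.87544034  1.25233173] [[-0.73, -0.68, 0.01], [-0.47, 0.5, -0.72], [0.49, -0.53, -0.69]]
wrist 371.64829954431775 320.42116350653527 241.1524012920187 [0.52367977 0.07756816 0.37338087] [[1.0, 0.0, 0.0], [0.0, -0.95, 0.3], [0.0, -0.3, -0.95]]
```

View pics/scene0.png

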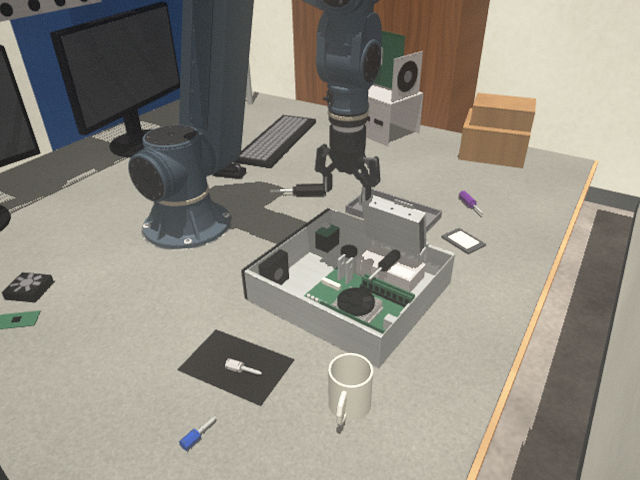

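View pics/side0.png

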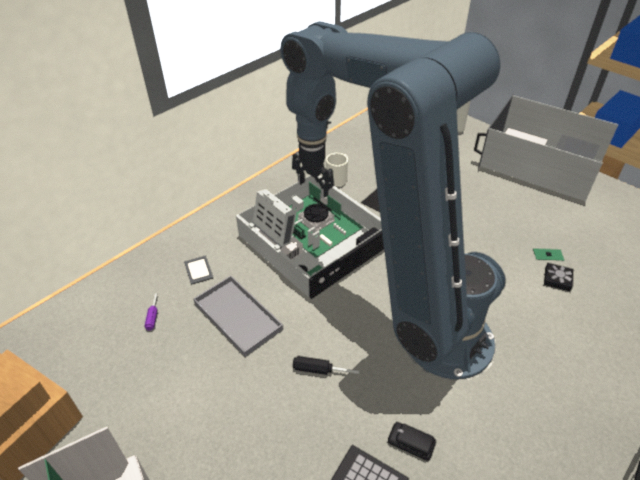

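Scene view: the screwdriver in the case is at (388,263), with a larger black look-alike on the bench at (310,190) and a purple one at (470,203). The pin is on the mat at (240,367), with a blue look-alike at (197,433). The mug is at (350,385), the ssd at (463,240), and the tray at (400,210), on the left of the case. The cage is raised at (393,222). I'll measure next.

```bash
cat > m.py <<'E'
from h import *
import pickle
S=pickle.load(open('scene0.pkl','rb')); D=pickle.load(open('side0.pkl','rb'))
PS,PD=pts(S),pts(D)
A=np.concatenate([PS.reshape(-1,3),PD.reshape(-1,3)])
box=lambda P,x,y,z:P[(P[:,0]>x[0])&(P[:,0]<x[1])&(P[:,1]>y[0])&(P[:,1]<y[1])&(P[:,2]>z[0])&(P[:,2]<z[1])]
def rect(P,n):
    r=cv2.minAreaRect((P[:,:2]*1000).astype(np.float32)); print(n,len(P),'zmed',np.median(P[:,2]).round(4),r, cv2.boxPoints(r).round(0).tolist()); return r
for nm,Q,c in(('S',PS,S),('D',PD,D)):
    for (u,v) in ([(350,300),(388,263),(310,190),(240,367),(400,210)] if nm=='S' else [(237,315),(312,365),(200,268),(275,215),(315,214)]): print(nm,u,v,Q[v,u].round(4))
rim=box(A,(.3,.95),(-.35,.35),(.084,.092)); print(len(rim))
rect(rim,'rim')
for nm,Q in(('S',PS),('D',PD)):
    rect(box(Q.reshape(-1,3),(.3,.95),(-.35,.35),(.084,.092)),'rim'+nm)
E
python3 m.py
```

```text
S 350 300 [ 0.5957 -0.1031  0.0476]
S 388 263 [0.6192 0.0406 0.0665]
S 310 190 [0.2242 0.3149 0.0241]
S 240 367 [ 0.489  -0.362   0.0179]
S 400 210 [0.6246 0.074  0.1974]
D 237 315 [0.4915 0.3495 0.0057]
D 312 365 [0.2054 0.3334 0.0346]
D 200 268 [0.7134 0.3116 0.0093]
D 275 215 [0.5844 0.0995 0.1726]
D 315 214 [ 0.5947 -0.0826  0.0518]
3095
rim 3095 zmed 0.088 ((559.7393798828125, -95.402099609375), (490.1645812988281, 413.6633605957031), 86.25276947021484) [[337.0, -326.0], [750.0, -353.0], [782.0, 136.0], [369.0, 163.0]]
rimS 2073 zmed 0.0877 ((562.4827880859375, -95.87783813476562), (484.6503601074219, 413.1415100097656), 85.29991912841797) [[337.0, -320.0], [749.0, -354.0], [788.0, 129.0], [376.0, 163.0]]
rimD 1022 zmed 0.0888 ((561.489501953125, -95.30044555664062), (481.3256530761719, 419.13275146484375), 85.14375305175781) [[332.0, -317.0], [750.0, -353.0], [791.0, 127.0], [373.0, 162.0]]
```

Run:
```python
import cv2
a=cv2.imread('pics/scene0.png'); 
l=cv2.resize(a[200:350,240:460],(800,545),interpolation=cv2.INTER_CUBIC); cv2.imwrite('pics/c1.png',l)
```

```text
(no output)
```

View pics/c1.png

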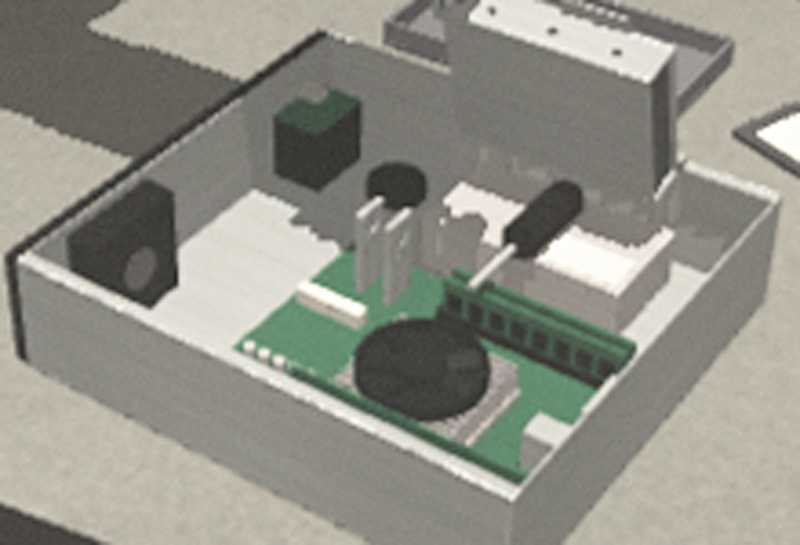

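The crop confirms the target: the smaller black screwdriver lies on the power supply, its handle at about scene (389,260) and its blade pointing down-left. The clevis cheeks are at (346,266). Now the precise geometry.

```bash
cat > m2.py <<'E'
from m import *
print('-----')
for p in [(245.5,270.7),(381.6,335.3),(454,254.2),(329.4,209)]: print(ray(S,*p,.088).round(4))
# side walls' top rim: clusters
for nm,Q in(('S',PS),('D',PD),('both',A)):
    r=box(Q.reshape(-1,3),(.35,.85),(-.225,.2),(.085,.0915)); rect(r,'rim '+nm)
# tray, tray walls
t=box(A,(.3,.75),(.17,.5),(.018,.03)); rect(t,'tray')
np.set_printoptions(suppress=True)
E
python3 m2.py | sed '1,/-----/d'
```

```text
[ 0.3649 -0.1766  0.088 ]
[ 0.7203 -0.2045  0.088 ]
[0.7493 0.1241 0.088 ]
[0.3901 0.1542 0.088 ]
rim S 1661 zmed 0.0879 ((549.298828125, -25.385162353515625), (346.2995910644531, 375.3099060058594), 85.29991912841797) [[348.0, -183.0], [722.0, -213.0], [751.0, 132.0], [376.0, 163.0]]
rim D 830 zmed 0.0889 ((547.9837646484375, -26.690673828125), (347.4020690917969, 380.228759765625), 84.57496643066406) [[342.0, -182.0], [721.0, -218.0], [754.0, 128.0], [375.0, 164.0]]
rim both 2491 zmed 0.0882 ((548.987548828125, -25.576614379882812), (346.73223876953125, 382.51605224609375), 85.29991912841797) [[344.0, -183.0], [725.0, -214.0], [754.0, 132.0], [373.0, 163.0]]
tray 851 zmed 0.0231 ((546.4224853515625, 362.174560546875), (391.9817199707031, 205.75819396972656), 14.533978462219238) [[331.0, 413.0], [383.0, 213.0], [762.0, 312.0], [710.0, 511.0]]
```

```bash
cat > m3.py <<'E'
from m import *
print('-----')
np.set_printoptions(suppress=True,precision=4)
yaw=np.radians(-4.7); O=np.array([.5553,-.0259])
def Rz(a): return np.array([[np.cos(a),-np.sin(a)],[np.sin(a),np.cos(a)]])
for nm,Q in(('S',PS),('D',PD)):
    r=box(Q.reshape(-1,3),(.35,.85),(-.225,.2),(.085,.0915)); L=(r[:,:2]-O)@Rz(yaw)*1000
    for n,ax,c in(('left',1,168),('right',1,-168),('rear',0,178),('front',0,-182)):
        o=1-ax; k=(abs(L[:,ax]-c)<12)&(abs(L[:,o])<150)
        if k.sum()<20: print(nm,n,'few');continue
        q=L[k]; s=np.polyfit(q[:,o],q[:,ax],1); e=np.percentile(q[:,ax]-s[0]*q[:,o],[5,50,95])
        print(nm,n,k.sum(),'slope deg',np.degrees(s[0]).round(2),'pct',e.round(1), 'z',np.median(r[k][:,2]).round(4))
# dark handle of screwdriver in scene
def hull(c,P,mask,n,z,x,y):
    m=mask&(P[...,2]>z[0])&(P[...,2]<z[1])&(P[...,0]>x[0])&(P[...,0]<x[1])&(P[...,1]>y[0])&(P[...,1]<y[1])
    v,u=np.nonzero(m); print(n,m.sum(),'px',u.mean().round(1),v.mean().round(1)); return m
gS=S['color'].max(2); gD=D['color'].max(2)
m=hull(S,PS,gS<70,'sdriver S',(.05,.085),(.55,.72),(-.02,.14)); rect(PS[m],'sd')
v,u=np.nonzero(m); Q=PS[m]; print(Q.mean(0),Q.max(0))
# pin on mat
Q=box(PS.reshape(-1,3),(.40,.6),(-.45,-.28),(.010,.035)); rect(Q,'pin S'); print(Q[:,2].max())
Q=box(PD.reshape(-1,3),(.40,.6),(-.45,-.28),(.010,.035)); print('pin D',len(Q))
# tray
tm=(PS[...,2]>.0)&(PS[...,2]<.03)
for nm,Q in(('S',PS),('D',PD)):
    t=box(Q.reshape(-1,3),(.3,.75),(.17,.5),(.02,.028)); print(nm,len(t),t[:,:2].min(0),t[:,:2].max(0))
E
python3 m3.py | sed '1,/-----/d'
```

```text
S left 119 slope deg -0.11 pct [160.3 165.5 171.6] z 0.0882
S right 564 slope deg -0.11 pct [-170.2 -165.3 -159. ] z 0.088
S rear 156 slope deg 0.2 pct [177.5 179.1 180.4] z 0.088
S front 417 slope deg 0.08 pct [-190.7 -183.2 -176.9] z 0.0878
D left 199 slope deg -0.24 pct [159.4 165.9 170.3] z 0.0891
D right 94 slope deg -0.36 pct [-172.4 -166.4 -161. ] z 0.0893
D rear 71 slope deg 0.27 pct [172.  176.9 180. ] z 0.0886
D front 277 slope deg -0.9 pct [-193.5 -185.6 -174.7] z 0.0888
sdriver S 212 px 389.3 259.8
sd 212 zmed 0.0676 ((614.5579833984375, 59.410545349121094), (74.38394927978516, 22.964223861694336), 80.93714141845703) [[597.0, 24.0], [620.0, 21.0], [632.0, 94.0], [609.0, 98.0]]
[0.6165 0.0539 0.0666] [0.6269 0.0958 0.0758]
pin S 259 zmed 0.0182 ((493.62115478515625, -357.34423828125), (76.08863067626953, 22.302515029907227), 9.712319374084473) [[454.0, -353.0], [458.0, -375.0], [533.0, -362.0], [529.0, -340.0]]
0.026544466102003488
pin D 26
S 228 [0.3629 0.2828] [0.6784 0.4989]
D 429 [0.3604 0.2724] [0.7128 0.4988]
```

```bash
cat > m4.py <<'E'
from m3 import *
print('=====')
yaw=np.radians(-4.8); X=Rz(yaw)
W=lambda x,y,z:np.r_[O+X@np.array([x,y])/1000,z/1000]
print('tcp rot',arm.observe()['tcp_rot'])
# tray corners by eye in side
for p in [(195,300),(234,279),(282,324),(246,353)]: print('tray corner',ray(D,*p,.024))
# pin: saturated/bright on the mat in scene
ROI=np.zeros_like(gS,bool); ROI[345:390,205:275]=1
m=ROI&(gS>110); n,l,st,ce=cv2.connectedComponentsWithStats(m.astype(np.uint8)); i=1+st[1:,4].argmax(); print('pin blob',st[i],ce[i])
v,u=np.nonzero(l==i); G=np.array([ray(S,a,b,.013) for a,b in zip(u,v)])[:,:2]*1000; c=G.mean(0); w,V=np.linalg.eigh(np.cov((G-c).T)); a=V[:,1]*np.sign(V[0,1])
t=(G-c)@a; s=(G-c)@np.array([-a[1],a[0]]); print('axis deg',np.degrees(np.arctan2(a[1],a[0])),'c',c)
for k in range(int(t.min())//5*5,int(t.max())+5,5):
    j=(t>=k)&(t<k+5)
    if j.sum(): print(k,j.sum(),s[j].min().round(1),s[j].max().round(1))
# sd in case frame
m=(gS<70)&(PS[...,2]>.05)&(PS[...,2]<.085)&(PS[...,0]>.55)&(PS[...,0]<.72)&(PS[...,1]>-.02)&(PS[...,1]<.14)
v,u=np.nonzero(m)
G=np.array([ray(S,a,b,.062) for a,b in zip(u,v)])[:,:2]; G=((G-O)@X)*1000; r=cv2.minAreaRect(G.astype(np.float32)); print('sd case frame',r,cv2.boxPoints(r).tolist())
# height map in case frame near clevis & blade
L=(A[:,:2]-O)@X*1000
for x0 in range(-175,100,12):
    row=[]
    for y0 in range(-40,100,10):
        j=(abs(L[:,0]-x0)<6)&(abs(L[:,1]-y0)<5)&(A[:,2]<.15); row.append(int(np.percentile(A[j,2],95)*1000) if j.sum()>1 else -1)
    print(x0,row)
E
python3 m4.py | sed '1,/=====/d'
```

```text
tcp rot [[ 0.      1.     -0.0011]
 [ 1.     -0.      0.    ]
 [ 0.     -0.0011 -1.    ]]
tray corner [0.6101 0.4056 0.024 ]
tray corner [0.5901 0.2755 0.024 ]
tray corner [0.3634 0.2914 0.024 ]
tray corner [0.3645 0.4228 0.024 ]
pin blob [225 358  37  17 277] [239.1949 366.3755]
axis deg 8.73293513269176 c [ 483.195  -358.3342]
-35 10 -3.0 11.7
-30 21 -12.1 12.5
-25 24 -12.9 12.4
-20 26 -14.4 11.6
-15 26 -14.4 13.1
-10 26 -13.7 13.1
-5 26 -13.7 12.2
0 22 -11.5 10.7
5 18 -13.0 6.0
10 10 -4.7 5.2
15 11 -4.0 5.9
20 10 -4.0 5.1
25 10 -4.0 5.9
30 10 -3.3 5.8
35 11 -4.0 5.8
40 9 -3.3 5.0
45 7 -2.6 3.4
sd case frame ((50.92841720581055, 89.58244323730469), (28.079559326171875, 89.13003540039062), 0.48019883036613464) [[36.51563262939453, 134.0282440185547], [37.26262664794922, 44.90132141113281], [65.34120178222656, 45.13664245605469], [64.59420776367188, 134.26356506347656]]
-175 [89, 88, 87, 85, 84, 87, 87, 86, 87, 85, 86, 87, 88, 83]
-163 [6, 6, 5, 6, 6, 7, 4, 5, 6, 6, 6, 7, 6, 54]
-151 [6, 5, 6, 5, 5, 5, 6, 5, 5, 6, 4, 6, 5, 56]
-139 [5, 8, 5, 6, 5, 6, 7, 7, 6, 6, 6, 7, 8, 56]
-127 [9,
[... 392 characters left out ...]
26, 38, 74, 74, 73, 50, 16, 9, 8, 8, 8]
-31 [15, 23, 25, 22, 11, 61, 76, 54, 17, 12, 31, 49, 50, 52]
-19 [15, 21, 23, 20, 28, 73, 74, 75, 26, 16, 47, 48, 54, 51]
-7 [17, 16, -1, 15, 12, 12, 30, 14, 14, 16, 47, 48, 51, 50]
5 [34, 42, 38, -1, -1, 16, 17, 18, 17, -1, 45, 49, 52, 48]
17 [48, 44, 41, -1, 17, 43, 44, 46, 19, -1, 48, 48, 49, 49]
29 [49, 51, 47, -1, 15, 43, 45, 47, 14, -1, 43, 48, -1, -1]
41 [53, 50, 52, 16, 62, 65, 62, 63, 56, 63, 73, 71, 72, 72]
53 [47, 47, 52, 19, 64, 64, 61, 61, 63, 65, 73, 72, 73, 73]
65 [45, 50, 48, 14, -1, 35, 44, 45, -1, -1, 65, 63, 66, 68]
77 [49, 50, 36, 16, -1, 25, 44, 46, -1, -1, 45, 47, 48, 48]
89 [49, 40, 39, 14, 11, 34, 44, 45, -1, -1, 45, 48, 49, 48]
```

Run:
```python
import cv2
a=cv2.imread('pics/scene0.png'); b=cv2.imread('pics/side0.png')
l=cv2.resize(a[340:400,200:280],(800,600),interpolation=cv2.INTER_CUBIC); cv2.imwrite('pics/c2.png',l)
```

```text
(no output)
```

View pics/c2.png

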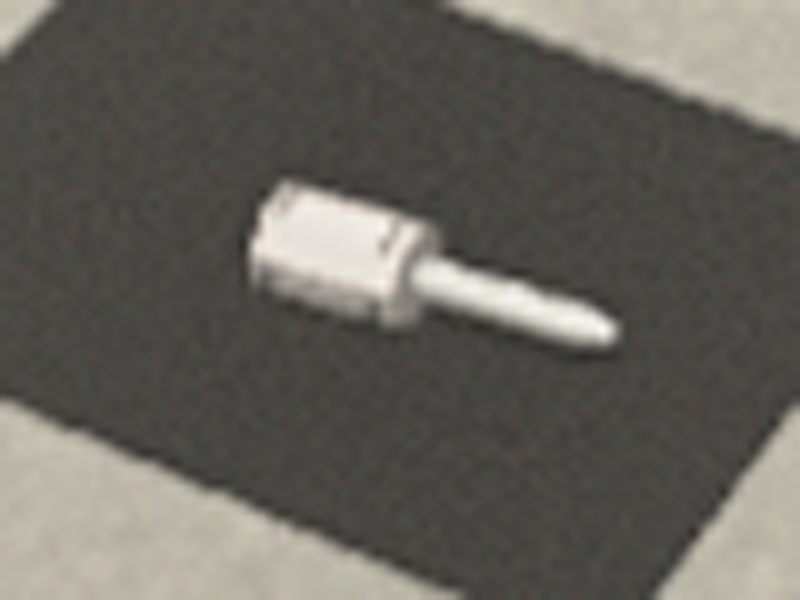

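The pin crop shows the aluminium knob at about scene (234,365) and the shank pointing right to (261,373), which is world +x. It is not blue, so this is the right one. The clevis shows in the height map at the expected place (top 74, y about 20). Next I'll approach the screwdriver.

Run:
```python
from scipy.spatial.transform import Rotation as R
r=R.from_euler('z',-8.5,degrees=True)*R.from_euler('x',37,degrees=True)
print(r.as_rotvec(degrees=True).round(1), r.apply([0,0,-1]).round(3))
```

```text
[36.9 -2.7 -8.2] [ 0.089  0.595 -0.799]
```

Request:
arm_command([
  [9,-0.7,-2,10,-25,0,60],
  [18.4,-1.3,-4.1,30,-50,0,60],
  [27.7,-2,-6.2,55,-60,-5,60],
  [36.9,-2.7,-8.2,78,-60,-16,60],
  [36.9,-2.7,-8.2,78,-40,-50,60],
  [36.9,-2.7,-8.2,78,-11,-81,60],
  [36.9,-2.7,-8.2,78,-11,-81,60],
], grip_force=40)

```text
time: 1.02
eef_pos: [0.6011, -0.0093, 0.1477]
tcp_rot: [[0.12, 0.989, 0.083], [0.789, -0.146, 0.596], [0.602, -0.006, -0.799]]
wrist_force: [0.4, -0.6, 0.2]
width: 0.06
grip_force: 0.0
```

Run:
```python
from h import *
o=arm.observe(); print(o['time'],np.round(o['q'],3),np.round(o['eef_pos'],4),o['width'],np.round(o['tcp_rot'],3).tolist())
c=cam('scene','s1.png'); P=pts(c); import pickle; pickle.dump(c,open('s1.pkl','wb'))
w=cam('wrist','w1.png'); pickle.dump(w,open('w1.pkl','wb'))
a=cv2.resize(c['color'][170:310,240:460],(640,407)); cv2.imwrite('pics/v1.png',cv2.hconcat([cv2.resize(a,(400,254)),cv2.resize(w['color'],(400,300))[:254]]))
```

```text
1.025 [-0.322  0.486 -0.022  1.2    0.633  1.352] [ 0.6011 -0.0093  0.1477] 0.05998914038858611 [[0.12, 0.989, 0.083], [0.789, -0.146, 0.596], [0.602, -0.006, -0.799]]
```

View pics/w1.png

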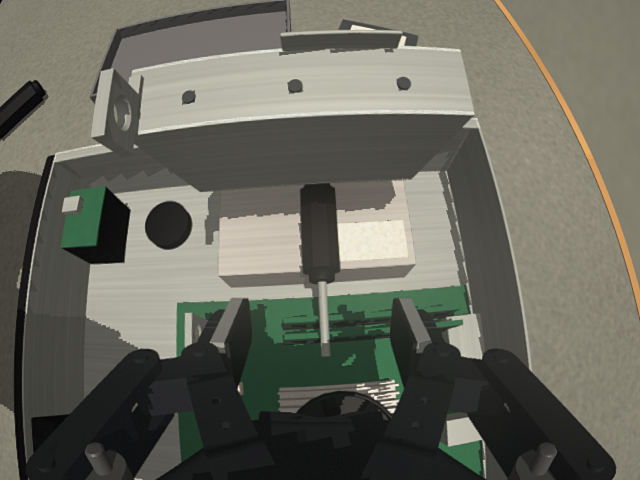

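The wrist view shows the handle centred between the fingers (handle from (318,185) to (322,280), blade tip at (325,355)), under the raised cage. I'll advance along the tool axis.

Request:
arm_command([
  [0,0,0,3,20,-27,50],
  [0,0,0,6,40,-53,50],
  [0,0,0,8,55,-74,50],
  [0,0,0,9,64,-85,50],
  [0,0,0,10,67,-89,50],
  [0,0,0,10,67,-89,50],
])

```text
time: 1.88
eef_pos: [0.6136, 0.0555, 0.062]
tcp_rot: [[0.118, 0.989, 0.089], [0.79, -0.148, 0.595], [0.601, 0.0, -0.799]]
wrist_force: [0.3, -0.4, 0.5]
width: 0.0497
grip_force: 0.0
```

Request:
arm_command([
  [0,0,0,1,5,-6,50],
  [0,0,0,1,5,-6,50],
  [0,0,0,1,5,-6,20],
  [0,0,0,1,5,-6,15],
  [0,0,0,1,5,-6,15],
  [0,0,0,1,5,-6,15],
  [0,0,0,1,5,-6,15],
], grip_force=50)

```text
time: 2.75
eef_pos: [0.6141, 0.0609, 0.0556]
tcp_rot: [[0.118, 0.989, 0.089], [0.79, -0.148, 0.595], [0.601, -0.0, -0.799]]
wrist_force: [-2.4, -2.1, 5.5]
width: 0.025
grip_force: 49.4
```

Request:
arm_command([
  [0,0,0,0,0,4,15],
  [0,0,0,-1,-8,7,15],
  [0,0,0,-3,-22,13,15],
  [0,0,0,-6,-45,32,15],
  [0,0,0,-10,-75,62,15],
  [0,0,0,-12,-90,110,15],
  [0,0,0,-12,-90,160,15],
  [0,0,0,-12,-90,200,15],
  [0,0,0,-12,-90,200,15],
])

```text
time: 3.88
eef_pos: [0.603, -0.0304, 0.2588]
tcp_rot: [[0.116, 0.989, 0.093], [0.791, -0.148, 0.593], [0.601, 0.005, -0.8]]
wrist_force: [0.4, -0.3, -2.3]
width: 0.0249
grip_force: 49.0
```

Run:
```python
from h import *
o=arm.observe(); print(o['time'],np.round(o['q'],3),np.round(o['eef_pos'],4),o['width'],o['wrist_force'])
w=cam('wrist','w2.png')
```

```text
3.875 [-0.354  0.437  0.191  1.472  0.63   1.316] [ 0.603  -0.0304  0.2588] 0.02490218200765603 [ 0.35547853 -0.34650065 -2.32446687]
```

View pics/w2.png

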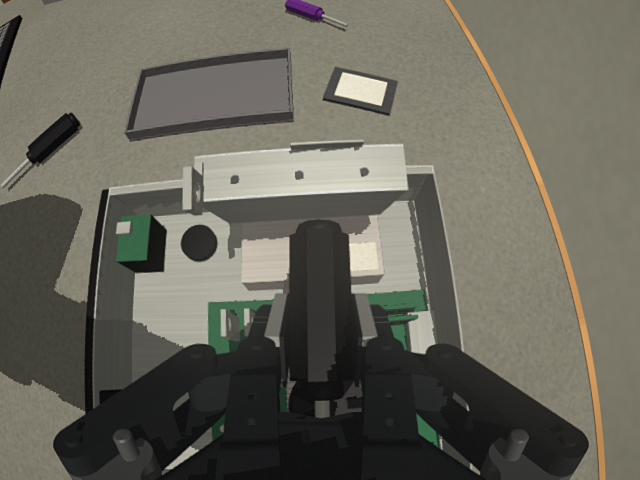

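Screwdriver is held firmly. Next I carry it to the tray.

Request:
arm_command([
  [0,0,8,-20,30,10,15],
  [0,0,16,-40,75,15,15],
  [0,0,25,-60,120,15,15],
  [0,0,34,-80,170,15,15],
  [0,0,43,-100,220,10,15],
  [0,0,52,-115,270,0,15],
  [0,0,61,-130,320,-20,15],
  [0,0,69,-138,365,-50,15],
  [0,0,75,-142,389,-90,15],
  [0,0,75,-142,389,-120,15],
])

```text
time: 5.18
eef_pos: [0.4583, 0.3618, 0.1313]
tcp_rot: [[-0.732, 0.393, -0.556], [0.315, 0.919, 0.235], [0.604, -0.003, -0.797]]
wrist_force: [0.3, -0.3, -1.9]
width: 0.025
grip_force: 49.1
```

Run:
```python
from h import *
o=arm.observe(); print(o['time'],np.round(o['q'],3),np.round(o['eef_pos'],4),o['width'],o['wrist_force'],np.round(o['tcp_rot'],3).tolist())
```

```text
5.175 [0.432 0.723 0.34  1.66  0.462 0.724] [0.4583 0.3618 0.1313] 0.025033821452573296 [ 0.26322289 -0.34226396 -1.93529832] [[-0.732, 0.393, -0.556], [0.315, 0.919, 0.235], [0.604, -0.003, -0.797]]
```

Request:
arm_command([
  [0,0,0,0,0,-40,15],
  [0,0,0,0,0,-85,15],
  [0,0,0,0,0,-108,15],
  [0,0,0,0,0,-116,15],
  [0,0,0,0,0,-116,15],
  [0,0,0,0,0,-116,50],
  [0,0,0,0,0,-116,50],
  [0,0,0,0,0,-116,50],
  [0,0,0,0,0,-116,50],
])

```text
time: 6.3
eef_pos: [0.46, 0.3601, 0.0196]
tcp_rot: [[-0.733, 0.398, -0.551], [0.319, 0.917, 0.239], [0.601, -0.0, -0.799]]
wrist_force: [-0.1, 0.1, -0.1]
width: 0.0503
grip_force: 0.0
```

Request:
arm_command([
  [0,0,0,8,-3,12,50],
  [0,0,0,28,-12,40,50],
  [0,0,0,50,-21,80,50],
  [0,0,0,70,-30,130,50],
])

```text
time: 6.8
eef_pos: [0.5301, 0.3296, 0.15]
tcp_rot: [[-0.732, 0.398, -0.553], [0.319, 0.917, 0.239], [0.602, -0.002, -0.798]]
wrist_force: [0.9, 0.2, -0.8]
width: 0.0499
grip_force: 0.0
```

Run:
```python
from h import *
import pickle
o=arm.observe(); print(o['time'],np.round(o['q'],3),np.round(o['eef_pos'],4),o['width'])
c=cam('side','d2.png'); pickle.dump(c,open('d2.pkl','wb')); P=pts(c)
m=np.zeros((480,640),bool); m[280:350,195:285]=1; m&=c['color'].max(2)<65
v,u=np.nonzero(m); print(len(u)); 
if len(u): G=np.array([ray(c,a,b,.017)[:2] for a,b in zip(u,v)])*1000; print(cv2.minAreaRect(G.astype(np.float32)))
cv2.imwrite('pics/d2c.png',cv2.resize(c['color'][190:370,150:390],(800,600)))
```

```text
6.8 [0.351 0.825 0.594 1.84  0.427 0.651] [0.5301 0.3296 0.15  ] 0.04987656322625898
240
((547.073486328125, 350.6872863769531), (42.60029602050781, 260.36993408203125), 84.69542694091797)
```

View pics/d2c.png

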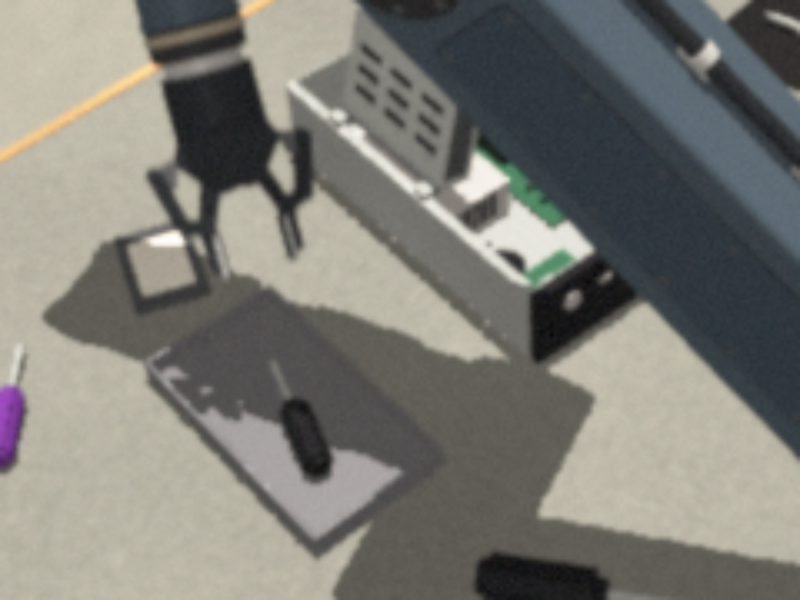

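The screwdriver lies in the tray, with the handle at crop (305,438) and the blade toward (275,365), inside the walls. Next: cage.

Run:
```python
from scipy.spatial.transform import Rotation as R
r=R.from_euler('z',-4.8,degrees=True)*(R.from_euler('z',66.5,degrees=True)*R.from_euler('x',37,degrees=True)).inv()
v=r.as_rotvec(degrees=True); print(v.round(1), (v[:,None]*[.125,.25,.375,.5,.625,.75,.875]).T.round(1).tolist())
```

```text
[-33.8 -20.2 -68.7] [[-4.2, -2.5, -8.6], [-8.5, -5.1, -17.2], [-12.7, -7.6, -25.8], [-16.9, -10.1, -34.3], [-21.2, -12.6, -42.9], [-25.4, -15.2, -51.5], [-29.6, -17.7, -60.1]]
```

Request:
arm_command([
  [-4.2,-2.5,-8.6,5,-10,25,0],
  [-8.5,-5.1,-17.2,15,-25,50,0],
  [-12.7,-7.6,-25.8,25,-45,70,0],
  [-16.9,-10.1,-34.3,40,-70,80,0],
  [-21.2,-12.6,-42.9,55,-100,80,0],
  [-25.4,-15.2,-51.5,65,-130,75,0],
  [-29.6,-17.7,-60.1,75,-160,60,0],
  [-33.8,-20.2,-68.7,79,-180,42,0],
  [-33.8,-20.2,-68.7,79,-190,37,0],
  [-33.8,-20.2,-68.7,79,-190,37,0],
])

```text
time: 8.1
eef_pos: [0.6087, 0.1398, 0.1864]
tcp_rot: [[0.081, 0.997, -0.002], [0.997, -0.081, 0.002], [0.002, -0.002, -1.0]]
wrist_force: [-0.2, 0.6, -0.6]
width: -0.0001
grip_force: 0.0
```

Run:
```python
from h import *
import pickle
o=arm.observe(); print(o['time'],np.round(o['q'],3),np.round(o['eef_pos'],4),o['width'],o['wrist_force'])
c=cam('scene'); P=pts(c)
yaw=np.radians(-4.8); X=np.array([[np.cos(yaw),-np.sin(yaw)],[np.sin(yaw),np.cos(yaw)]]); O=np.array([.5553,-.0259])
L=((P[...,:2]-O)@X)*1000; Z=P[...,2]*1000
m=(L[...,0]>-25)&(L[...,0]<105)&(L[...,1]>60)&(L[...,1]<122)&(Z>95)&(Z<186)
s=np.polyfit(Z[m],L[...,1][m],1); print(m.sum(),s, 'underside y at z=120',np.polyval(s,120),'theta',np.pi/2+np.arctan(s[0]))
```

```text
8.1 [0.225 0.427 0.151 1.296 0.002 1.877] [0.6087 0.1398 0.1864] -5.094861855118376e-05 [-0.23232978  0.58188175 -0.58607593]
1301 [ -0.25663184 139.69108806] underside y at z=120 108.89526771438184 theta 1.319585740764096
```

Request:
arm_command([
  [0,0,0,-2,-25,0,0],
  [0,0,0,-3,-38,0,0],
  [0,0,0,-4,-50,-5,0],
  [0,0,0,-5,-63,-12,0],
  [0,0,0,-6,-75,-21,0],
  [0,0,0,-7,-85,-32,0],
  [0,0,0,-8,-94,-44,0],
  [0,0,0,-8,-101,-57,0],
  [0,0,0,-9,-106,-71,0],
  [0,0,0,-9,-108,-82,0],
])

```text
time: 9.4
eef_pos: [0.5995, 0.0315, 0.1031]
tcp_rot: [[0.084, 0.996, -0.001], [0.996, -0.084, -0.0], [-0.0, -0.001, -1.0]]
wrist_force: [0.4, -0.7, 2.0]
width: -0.0001
grip_force: 1.1
```

Request:
arm_command([
  [0,0,0,0,-1,-6,0],
  [0,0,0,0,-1,-10,0],
  [0,0,0,0,-1,-13,0],
  [0,0,0,0,-1,-15,0],
  [0,0,0,0,-1,-15,0],
])

```text
time: 10.02
eef_pos: [0.5998, 0.0311, 0.0901]
tcp_rot: [[0.084, 0.996, -0.0], [0.996, -0.084, 0.0], [0.0, -0.0, -1.0]]
wrist_force: [-3.5, -1.0, 7.5]
width: 0.0
grip_force: 3.7
```

Request:
arm_command([
  [0,0,0,0,0,-2,0],
  [0,0,0,0,0,-4,0],
  [0,0,0,0,0,-4,0],
])

```text
time: 10.4
eef_pos: [0.6, 0.0311, 0.0898]
tcp_rot: [[0.084, 0.996, 0.003], [0.996, -0.084, 0.0], [0.001, 0.003, -1.0]]
wrist_force: [-14.8, -1.4, 41.0]
width: -0.0004
grip_force: 20.3
```

The cage is on its hard stop (tip at z = 89.8, 41 N). Next I lift and go over the pin, turning the fingers across its axis.

Request:
arm_command([
  [0,0,0,0,0,15,0],
  [0,0,9,0,0,60,30],
  [0,0,19,-10,-20,90,60],
  [0,0,29,-22,-60,100,60],
  [0,0,39,-34,-105,100,60],
  [0,0,49,-46,-150,100,60],
  [0,0,59,-60,-200,100,60],
  [0,0,69,-75,-250,100,60],
  [0,0,79,-90,-300,95,60],
  [0,0,89,-105,-350,85,60],
])

```text
time: 11.65
eef_pos: [0.4949, -0.3207, 0.1707]
tcp_rot: [[-0.995, 0.096, 0.001], [0.096, 0.995, -0.001], [-0.001, -0.001, -1.0]]
wrist_force: [0.7, -0.2, 0.7]
width: 0.0601
grip_force: 0.0
```

Request:
arm_command([
  [0,0,7,-8,-20,-5,60],
  [0,0,14.5,-22,-42,-15,60],
  [0,0,14.5,-22,-42,-20,60],
  [0,0,14.5,-22,-42,-20,60],
])

```text
time: 12.15
eef_pos: [0.4731, -0.3605, 0.15]
tcp_rot: [[-0.989, -0.149, -0.0], [-0.149, 0.989, 0.0], [0.0, 0.0, -1.0]]
wrist_force: [0.0, -0.2, 1.1]
width: 0.06
grip_force: 0.0
```

```bash
cat >> h.py <<'E'
def fray(c,u,v,h):
    a=np.array([u-c['cx'],v-c['cy']]); r=np.hypot(*a)+1e-9; th=r/c['f']
    d=np.r_[a/r*np.sin(th),np.cos(th)]@c['R']; o=-c['R'].T@c['t']; return o+d*(h-o[2])/d[2]
def fproj(c,X):
    p=c['R']@X+c['t']; r=np.hypot(p[0],p[1]); th=np.arctan2(r,p[2]); return p[:2]/r*th*c['f']+[c['cx'],c['cy']]
E
python3 - <<'E'
from h import *
import pickle
S=pickle.load(open('scene0.pkl','rb'))
o=arm.observe(); print(o['time'],np.round(o['q'],3),np.round(o['eef_pos'],4),np.round(o['tcp_rot'],3).tolist())
for p in [(262,373),(242.5,367.5)]: print(ray(S,*p,.013).round(4))
s=cam('scene','s3.png')
for p in [(262,373)]: pass
w=cam('wrist','w3.png'); pickle.dump(w,open('w3.pkl','wb')); print('pin proj',fproj(w,np.array([.478,-.36,.013])))
E
```

```text
12.15 [-6.510e-01  3.930e-01  1.000e-03  1.179e+00 -0.000e+00 -8.000e-01] [ 0.4731 -0.3605  0.15  ] [[-0.989, -0.149, -0.0], [-0.149, 0.989, 0.0], [0.0, 0.0, -1.0]]
[ 0.5331 -0.3488  0.013 ]
[ 0.4909 -0.3573  0.013 ]
pin proj [319.13391822 233.5406871 ]
```

View pics/w3.png

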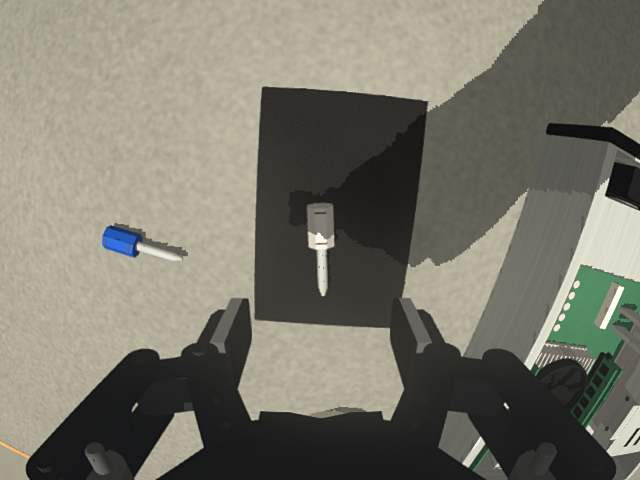

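Wrist view: the pin knob is at about (320,225) and the tip at (323,297). The blue look-alike is well away at (140,243).

Run:
```python
from h import *
import pickle
w=pickle.load(open('w3.pkl','rb')); im=w['color']; hsv=cv2.cvtColor(im,cv2.COLOR_BGR2HSV)
m=np.zeros(im.shape[:2],np.uint8); m[195:305,300:345]=1; m&=(im.min(2)>75).astype(np.uint8)
n,l,st,ce=cv2.connectedComponentsWithStats(m); i=1+st[1:,4].argmax(); print(st[i])
for r in range(200,302,6):
    c=np.nonzero(l[r]==i)[0]
    if len(c): print(r,c.min(),c.max(),(fray(w,(c.min()+c.max())/2,r,.013)*1000).round(1), ((fray(w,c.max()+.5,r,.013)-fray(w,c.min()-.5,r,.013))*1000).round(1)[:2])
```

```text
[ 307  203   28   94 1635]
206 307 332 [ 456.1 -363.    13. ] [-3.  19.8]
212 307 332 [ 460.8 -362.3   13. ] [-3.  19.9]
218 307 332 [ 465.5 -361.6   13. ] [-3. 20.]
224 308 333 [ 470.2 -360.1   13. ] [-3.  20.1]
230 308 333 [ 475.  -359.4   13. ] [-3.1 20.2]
236 308 334 [ 479.8 -358.2   13. ] [-3.2 21. ]
242 308 334 [ 484.7 -357.5   13. ] [-3.2 21.1]
248 310 329 [ 489.8 -357.9   13. ] [-2.4 15.7]
254 316 326 [ 494.7 -356.    13. ] [-1.3  8.7]
260 317 326 [ 499.7 -354.8   13. ] [-1.2  8. ]
266 317 326 [ 504.8 -354.    13. ] [-1.2  8. ]
272 317 327 [ 509.9 -352.8   13. ] [-1.3  8.9]
278 317 327 [ 515.2 -352.    13. ] [-1.3  8.9]
284 318 327 [ 520.5 -350.8   13. ] [-1.2  8.2]
290 319 326 [ 525.9 -350.    13. ] [-1.   6.6]
296 322 323 [ 531.4 -349.1   13. ] [-0.2  1.7]
```

Request:
arm_command([
  [0,0,2,1,0,-50,45],
  [0,0,2,1,0,-100,45],
  [0,0,2,1,0,-130,45],
  [0,0,2,1,0,-143,45],
  [0,0,2,1,0,-143,45],
  [0,0,2,1,0,-143,10],
  [0,0,2,1,0,-143,10],
  [0,0,2,1,0,-143,10],
  [0,0,2,1,0,-143,10],
  [0,0,2,1,0,-143,10],
], grip_force=60)

```text
time: 13.5
eef_pos: [0.475, -0.3616, 0.009]
tcp_rot: [[-0.983, -0.185, 0.002], [-0.185, 0.983, -0.002], [-0.002, -0.003, -1.0]]
wrist_force: [-0.1, 2.0, 7.5]
width: 0.0179
grip_force: 59.8
```

Request:
arm_command([
  [0,0,0,0,0,20,10],
  [0,0,0,0,0,60,10],
  [0,0,0,0,0,120,10],
  [0,0,0,0,0,170,10],
  [0,0,0,0,0,170,10],
  [0,0,0,0,0,170,10],
])

```text
time: 14.25
eef_pos: [0.4738, -0.3609, 0.1773]
tcp_rot: [[-0.983, -0.185, 0.0], [-0.185, 0.983, -0.001], [-0.0, -0.001, -1.0]]
wrist_force: [-0.8, 0.6, -1.3]
width: 0.0181
grip_force: 59.0
```

Run:
```python
from h import *
import pickle
o=arm.observe(); print(o['time'],np.round(o['q'],3),np.round(o['eef_pos'],4),np.round(o['tcp_rot'],4).tolist(),o['width'])
w=cam('wrist','w4.png'); pickle.dump((w,o),open('w4.pkl','wb'))
s=cam('scene','s4.png'); pickle.dump(s,open('s4.pkl','wb'))
p=proj(s,o['eef_pos'])[0].astype(int); print(p)
a=cv2.resize(s['color'][p[1]-50:p[1]+30,p[0]-50:p[0]+50],(400,320),interpolation=cv2.INTER_CUBIC)
b=cv2.resize(w['color'][140:460,160:480],(400,400)); cv2.imwrite('pics/v4.png',cv2.hconcat([cv2.copyMakeBorder(a,0,80,0,0,0),b]))
```

```text
14.25 [-6.510e-01  3.800e-01  5.200e-02  1.243e+00 -1.000e-03 -8.370e-01] [ 0.4738 -0.3609  0.1773] [[-0.9827, -0.1851, 0.0002], [-0.1851, 0.9827, -0.0008], [-0.0, -0.0008, -1.0]] 0.018115310666570194
[225 303]
```

View pics/v4.png

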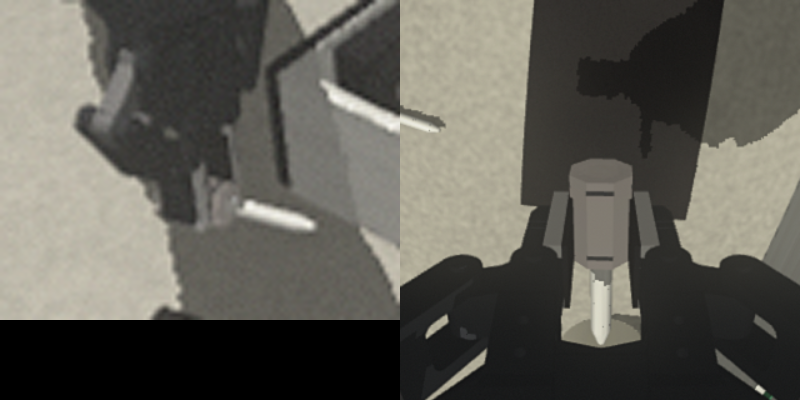

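The pin is held: the shank sticks out straight along the tool's -x. Now I measure the pin in the hand (scene rays cut with the finger mid-plane).

Run:
```python
from h import *
import pickle
w,o=pickle.load(open('w4.pkl','rb')); s=pickle.load(open('s4.pkl','rb'))
T=np.array(o['eef_pos']); Rt=np.array(o['tcp_rot']); n=Rt[:,1]
def plane(d,c): return c+d*((T-c)@n)/(d@n)
u0,v0=225,303
m=np.zeros((480,640),np.uint8); m[v0-10:v0+20,u0+9:u0+40]=1; m&=(s['color'].min(2)>175).astype(np.uint8)
k,l,st,ce=cv2.connectedComponentsWithStats(m); i=1+st[1:,4].argmax(); print(st[i])
C=-s['R'].T@s['t']
for u in range(st[i][0],st[i][0]+st[i][2],2):
    v=np.nonzero(l[:,u]==i)[0]
    d=np.array([(u-s['cx'])/s['f'],(v.mean()-s['cy'])/s['f'],1])@s['R']; X=plane(d,C); print(u,v.min(),v.max(),'tool mm',(Rt.T@(X-T)*1000).round(1))
# wrist: centre line of shank on plane z at axis, tool frame
m=np.zeros((480,640),np.uint8); m[345:425,300:340]=1; m&=(w['color'].min(2)>150).astype(np.uint8)
k,l,st,ce=cv2.connectedComponentsWithStats(m); i=1+st[1:,4].argmax(); print(st[i])
for r in range(st[i][1],st[i][1]+st[i][3],6):
    c=np.nonzero(l[r]==i)[0]; X=fray(w,(c.min()+c.max())/2,r,T[2]+.004); print(r,c.min(),c.max(),(Rt.T@(X-T)*1000).round(1))
```

```text
[236 303  17   7  49]
236 304 305 tool mm [-22.8  -0.   -4.3]
238 304 306 tool mm [-26.9  -0.   -4.3]
240 304 306 tool mm [-31.1   0.   -5.6]
242 305 307 tool mm [-35.   -0.   -4.4]
244 306 308 tool mm [-38.9  -0.   -3.2]
246 306 308 tool mm [-43.1   0.   -4.4]
248 307 309 tool mm [-47.   -0.   -3.2]
250 307 309 tool mm [-51.2  -0.   -4.5]
252 308 309 tool mm [-55.2   0.   -4.5]
[313 358  15  58 650]
358 313 313 [-21.2  -2.8  -4. ]
364 313 318 [-24.6  -1.7  -4. ]
370 313 326 [-28.1   0.1  -4. ]
376 313 326 [-31.7   0.1  -4. ]
382 313 326 [-35.4   0.1  -4. ]
388 313 326 [-39.2   0.1  -4. ]
394 313 326 [-43.1   0.1  -4. ]
400 313 326 [-47.2   0.1  -4. ]
406 315 325 [-51.3   0.3  -4. ]
412 317 323 [-55.6   0.3  -4. ]
```

Request:
arm_command([
  [0,0,-2,-2,30,0,10],
  [0,0,-4,-6,80,0,10],
  [0,0,-6,-10,130,0,10],
  [0,0,-8,-14,180,0,10],
  [0,0,-10,-18,230,0,10],
  [0,0,-12,-23,280,0,10],
  [0,0,-14,-28,325,-5,10],
  [0,0,-15.5,-32,355,-15,10],
  [0,0,-15.5,-32,365,-25,10],
  [0,0,-15.5,-32,365,-25,10],
])

```text
time: 15.6
eef_pos: [0.4412, 0.0041, 0.1511]
tcp_rot: [[-0.997, 0.083, -0.003], [0.083, 0.997, -0.001], [0.003, -0.001, -1.0]]
wrist_force: [-0.6, -0.9, -1.1]
width: 0.0178
grip_force: 59.0
```

Run:
```python
from h import *
import pickle
o=arm.observe(); print(o['time'],np.round(o['q'],3),np.round(o['eef_pos'],4),np.round(o['tcp_rot'],4).tolist(),o['width'])
w=cam('wrist','w5.png'); s=cam('scene','s5.png'); d=cam('side','d5.png'); pickle.dump((o,w,s,d),open('p5.pkl','wb'))
C=np.array([.5261,-.0034,.074]); print(fproj(w,C),proj(s,C),proj(d,C))
u,v=fproj(w,C).astype(int); print(u,v)
us,vs=proj(s,C)[0].astype(int)
a=cv2.resize(w['color'][max(0,v-70):v+70,u-70:u+70],(400,400),interpolation=cv2.INTER_CUBIC); b=cv2.resize(s['color'][vs-35:vs+35,us-35:us+35],(400,400),interpolation=cv2.INTER_CUBIC)
cv2.imwrite('pics/v5.png',cv2.hconcat([a,b])); print(max(0,v-70),u-70,vs-35,us-35)
```

```text
15.6 [ 1.000e-02  1.430e-01 -3.490e-01  1.082e+00 -1.000e-03  9.200e-02] [0.4412 0.0041 0.1511] [[-0.9966, 0.0826, -0.0027], [0.0826, 0.9966, -0.0008], [0.0026, -0.001, -1.0]] 0.01782521971012508
[319.26252035 364.90387691] [[344.77559532 258.1245686 ]] [[313.20339111 230.76741289]]
319 364
294 249 223 309
```

View pics/v5.png

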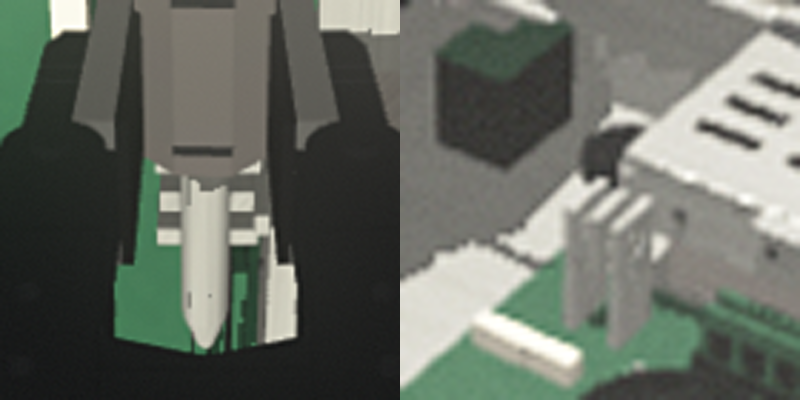

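The wrist crop (left) shows both cheeks with the ear between them, in line, at crop rows 172, 200 and 235 beside the shank. The scene crop shows the same three plates. I'll check the cheek edges against the model.

Run:
```python
from h import *
import pickle
o,w,s,d=pickle.load(open('p5.pkl','rb'))
yaw=np.radians(-4.8); X=np.array([[np.cos(yaw),-np.sin(yaw)],[np.sin(yaw),np.cos(yaw)]]); O=np.array([.5553,-.0259])
g=w['color'].min(2).astype(int)
for r in (363,364,365,366,372,374,376,378):
    print(r,g[r,298:346].tolist())
for r in (375,376,377,378):
    for u in (303.5,304.5,305.5,338,339,340,341,342): print(r,u,((fray(w,u,r,.074)[:2]-O)@X*1000).round(1),end=' ')
    print()
T=np.array(o['eef_pos']); Rt=np.array(o['tcp_rot'])
P=T+Rt@np.array([-.0585,.0001,-.0043]); print('tip case',((P[:2]-O)@X*1000),P[2]*1000)
# depth-based cheek y-extent and x-extent in scene and side
for n,c in(('s',s),('d',d)):
    Q=pts(c).reshape(-1,3); L=(Q[:,:2]-O)@X*1000; m=(Q[:,2]>.069)&(Q[:,2]<.079)&(abs(L[:,0]+31)<22)&(abs(L[:,1]-20)<22)
    if m.sum(): print(n,m.sum(),np.percentile(L[m],[2,50,98],axis=0).round(1).tolist(),np.median(Q[m,2]))
```

```text
363 [67, 74, 74, 74, 72, 68, 90, 188, 195, 190, 188, 186, 184, 168, 147, 146, 132, 135, 183, 187, 187, 188, 189, 184, 181, 183, 181, 172, 160, 144, 124, 142, 177, 192, 193, 194, 191, 187, 189, 177, 92, 84, 86, 87, 88, 74, 45, 34]
364 [68, 74, 73, 74, 72, 67, 90, 186, 192, 187, 185, 184, 183, 168, 146, 144, 130, 135, 185, 187, 186, 188, 189, 184, 181, 182, 182, 172, 159, 142, 122, 144, 179, 193, 194, 189, 184, 185, 191, 178, 91, 84, 85, 87, 90, 76, 43, 36]
365 [75, 76, 74, 73, 73, 68, 90, 184, 191, 187, 185, 183, 184, 170, 149, 144, 133, 138, 183, 186, 188, 189, 188, 185, 180, 182, 181, 173, 159, 141, 122, 147, 183, 195, 191, 185, 183, 189, 192, 172, 91, 83, 85, 88, 90, 86, 47, 34]
366 [76, 75, 73, 74, 72, 68, 92, 183, 193, 187, 184, 186, 188, 174, 151, 147, 161, 173, 186, 186, 188, 190, 189, 183, 180, 182, 180, 172, 160, 142, 122, 150, 186, 196, 189, 187, 191, 194, 187, 154, 89, 84, 85, 86, 89, 88, 46, 34]
372 [74, 73, 72, 71, 70, 70, 84, 84, 85, 85, 84, 83, 82, 82, 113, 147, 163, 175, 184, 186, 187, 187, 189, 183, 180, 180, 179, 170, 159, 142, 120, 91, 81, 83, 83, 83, 85, 83, 84, 10
[... 980 characters left out ...]
1] 376 305.5 [-20.5   9.8] 376 338 [-20.5  33.8] 376 339 [-20.5  34.6] 376 340 [-20.4  35.3] 376 341 [-20.4  36. ] 376 342 [-20.4  36.8] 
377 303.5 [-19.5   8.3] 377 304.5 [-19.5   9.1] 377 305.5 [-19.5   9.8] 377 338 [-19.5  33.8] 377 339 [-19.5  34.6] 377 340 [-19.5  35.3] 377 341 [-19.5  36.1] 377 342 [-19.5  36.8] 
378 303.5 [-18.5   8.3] 378 304.5 [-18.5   9. ] 378 305.5 [-18.5   9.8] 378 338 [-18.5  33.9] 378 339 [-18.5  34.6] 378 340 [-18.5  35.4] 378 341 [-18.5  36.1] 378 342 [-18.5  36.8] 
tip case [-57.66993984  20.51231375] 155.20410009713217
s 103 [[-44.5, 6.5], [-28.3, 21.4], [-12.6, 37.4]] 0.07351652839075445
d 49 [[-47.9, 6.8], [-36.6, 18.9], [-17.7, 37.3]] 0.07438493076442382
```

Request:
arm_command([
  [0,0,0,0,1,-40,10],
  [0,0,0,0,1,-75,10],
  [0,0,0,0,1,-92,10],
  [0,0,0,0,1,-96,10],
  [0,0,0,0,1,-96,10],
  [0,0,0,0,1,-96,10],
])

```text
time: 16.5
eef_pos: [0.4427, 0.0048, 0.0571]
tcp_rot: [[-0.996, 0.085, 0.001], [0.085, 0.996, -0.001], [-0.001, -0.0, -1.0]]
wrist_force: [0.0, 0.8, -1.4]
width: 0.018
grip_force: 59.0
```

```bash
cat > st.py <<'E'
from h import *
o=arm.observe()
yaw=np.radians(-4.8); X=np.array([[np.cos(yaw),-np.sin(yaw)],[np.sin(yaw),np.cos(yaw)]]); O=np.array([.5553,-.0259])
T=np.array(o['eef_pos']); Rt=np.array(o['tcp_rot'])
for n,x in(('tip',-.0585),('shoulder',-.0145)):
    P=T+Rt@np.array([x,.0001,-.0043]); print(n,'case',((P[:2]-O)@X*1000).round(2),(P[2]*1000).round(2))
print(o['time'],T.round(4),np.degrees(np.arctan2(-Rt[1,0],-Rt[0,0])).round(2),np.round(o['wrist_force'],1),np.round(o['torque'],2),o['width'])
E
python3 st.py
```

```text
tip case [-56.26  21.21] 61.5
shoulder case [-100.26   21.25] 61.44
16.5 [0.4427 0.0048 0.0571] -4.85 [ 0.   0.8 -1.4] [-0.01  0.08  0.01] 0.017959712863625642
```

Request:
arm_command([
  [0,0,0,0,0,-1.2,10],
  [0,0,0,6,-0.5,-1.2,10],
  [0,0,0,12,-1,-1.2,10],
  [0,0,0,18,-1.5,-1.2,10],
  [0,0,0,18,-1.5,-1.2,10],
])

```text
time: 17.12
eef_pos: [0.4606, 0.0035, 0.055]
tcp_rot: [[-0.996, 0.084, -0.0], [0.084, 0.996, -0.001], [0.0, -0.001, -1.0]]
wrist_force: [-0.5, -0.2, -0.7]
width: 0.0178
grip_force: 59.0
```

```bash
python3 st.py
```

```text
tip case [-38.34  21.43] 59.32
shoulder case [-82.34  21.45] 59.32
17.125 [0.4606 0.0035 0.055 ] -4.83 [-0.5 -0.2 -0.7] [ 0.02  0.   -0.  ] 0.017841781016596253
```

Request:
arm_command([
  [0,0,0,6,-0.5,0.4,10],
  [0,0,0,12,-1,0.4,10],
  [0,0,0,18,-1.5,0.4,10],
  [0,0,0,24,-2,0.4,10],
  [0,0,0,30,-2.5,0.4,10],
  [0,0,0,30,-2.5,0.4,10],
])

```text
time: 17.88
eef_pos: [0.4905, 0.0009, 0.0554]
tcp_rot: [[-0.996, 0.084, -0.0], [0.084, 0.996, -0.001], [0.0, -0.001, -1.0]]
wrist_force: [-0.3, 0.2, 0.1]
width: 0.018
grip_force: 59.0
```

```bash
python3 st.py
```

```text
tip case [-8.36 21.4 ] 59.72
shoulder case [-52.36  21.42] 59.72
17.875 [0.4905 0.0009 0.0554] -4.83 [-0.3  0.2  0.1] [0.   0.02 0.04] 0.01801130431267013
```

Request:
arm_command([
  [0,0,0,4,-0.3,0,10],
  [0,0,0,6,-0.5,0,10],
  [0,0,0,7.5,-0.6,0,10],
  [0,0,0,8.5,-0.7,0,10],
  [0,0,0,8.5,-0.7,0,10],
])

```text
time: 18.5
eef_pos: [0.4985, 0.0003, 0.0555]
tcp_rot: [[-0.996, 0.084, -0.0], [0.084, 0.996, -0.001], [0.0, -0.001, -1.0]]
wrist_force: [0.9, 0.5, -0.7]
width: 0.0182
grip_force: 59.0
```

```bash
python3 st.py
```

```text
tip case [-0.32 21.42] 59.77
shoulder case [-44.32  21.44] 59.78
18.5 [4.985e-01 3.000e-04 5.550e-02] -4.83 [ 0.9  0.5 -0.7] [-0.02  0.06  0.02] 0.018218605282079622
```

No contact yet; I'll advance by small steps until the shoulder seats.

Request:
arm_command([
  [0,0,0,1,-0.1,0,10],
  [0,0,0,2,-0.2,0,10],
  [0,0,0,2,-0.2,0,10],
])

```text
time: 18.88
eef_pos: [0.4992, 0.0002, 0.0552]
tcp_rot: [[-0.996, 0.084, -0.003], [0.084, 0.996, -0.0], [0.003, -0.001, -1.0]]
wrist_force: [-5.0, 0.8, 2.6]
width: 0.0179
grip_force: 59.3
```

Request:
arm_command([
  [0,0,0,1,-0.1,0,10],
  [0,0,0,1.5,-0.1,0,10],
  [0,0,0,1.5,-0.1,0,10],
])

```text
time: 19.25
eef_pos: [0.4992, 0.0002, 0.055]
tcp_rot: [[-0.996, 0.084, -0.005], [0.084, 0.996, -0.0], [0.005, -0.001, -1.0]]
wrist_force: [-9.1, 1.2, 5.8]
width: 0.0182
grip_force: 59.7
```

```bash
python3 st.py
```

```text
tip case [ 0.46 21.38] 58.99
shoulder case [-43.54  21.4 ] 59.22
19.25 [4.992e-01 2.000e-04 5.500e-02] -4.82 [-9.1  1.2  5.8] [ 0.23  1.89 -0.02] 0.018189390826286792
```

Seated: the force builds with no further travel, and the shoulder is at about -44 to -45. Next I unload, release and lift away.

Request:
arm_command([
  [0,0,0,-2,0.2,0,10],
  [0,0,0,-2,0.2,0,20],
  [0,0,0,-2,0.2,0,40],
  [0,0,0,-2,0.2,0,40],
  [0,0,0,-2,0.2,0,40],
  [0,0,0,-2,0.2,30,40],
  [0,0,0,-2,0.2,80,40],
  [0,0,0,-32,0.2,130,40],
  [0,0,0,-62,0.2,160,40],
  [0,0,0,-62,0.2,160,40],
])

```text
time: 20.5
eef_pos: [0.4399, 0.0002, 0.218]
tcp_rot: [[-0.996, 0.084, 0.004], [0.084, 0.996, -0.001], [-0.004, -0.0, -1.0]]
wrist_force: [0.2, -0.0, -0.3]
width: 0.0398
grip_force: 0.0
```

Run:
```python
from h import *
import pickle
yaw=np.radians(-4.8); X=np.array([[np.cos(yaw),-np.sin(yaw)],[np.sin(yaw),np.cos(yaw)]]); O=np.array([.5553,-.0259])
o=arm.observe(); print(o['time'],np.round(o['eef_pos'],4),o['width'])
w=cam('wrist','w6.png'); s=cam('scene','s6.png'); d=cam('side','d6.png')
K=np.r_[O+X@np.array([-.061,.0213]),.07]; us,vs=proj(s,K)[0].astype(int); u,v=fproj(w,K).astype(int); print(us,vs,u,v)
t=proj(d,[.47,.35,.017])[0].astype(int)
a=[cv2.resize(i,(266,400),interpolation=cv2.INTER_CUBIC) for i in (s['color'][vs-45:vs+45,us-30:us+30],w['color'][v-75:v+75,u-50:u+50],d['color'][t[1]-60:t[1]+60,t[0]-40:t[0]+40])]
cv2.imwrite('pics/v6.png',cv2.hconcat(a))
# cage top height & knob in case frame
for n,c in(('s',s),('d',d)):
    Q=pts(c).reshape(-1,3); L=(Q[:,:2]-O)@X*1000
    m=(abs(L[:,0]-40)<60)&(L[:,1]>45)&(L[:,1]<135)&(Q[:,2]>.06)&(Q[:,2]<.12)
    A=np.c_[L[m],np.ones(m.sum())]; print(n,'cage top slope',np.linalg.lstsq(A,Q[m,2]*1000,rcond=None)[0].round(3),np.median(Q[m,2]))
    m=(L[:,0]>-90)&(L[:,0]<-47)&(abs(L[:,1]-21)<14)&(Q[:,2]>.05)&(Q[:,2]<.08)
    if m.sum()>5: print(n,'knob',m.sum(),np.percentile(L[m],[3,50,97],axis=0).round(1).tolist(),np.percentile(Q[m,2],[50,97]))
```

```text
20.5 [4.399e-01 2.000e-04 2.180e-01] 0.039828910841885626
334 254 325 286
s cage top slope [-1.000e-03  1.000e-03  9.033e+01] 0.090376765056811
s knob 84 [[-78.5, 9.6], [-64.6, 13.8], [-50.6, 24.8]] [0.06245323 0.06817768]
d cage top slope [-0.0000e+00  1.0000e-03  9.2851e+01] 0.09282569546417999
d knob 76 [[-81.8, 12.7], [-67.2, 24.3], [-49.0, 31.0]] [0.06622124 0.07614081]
```

View pics/v6.png

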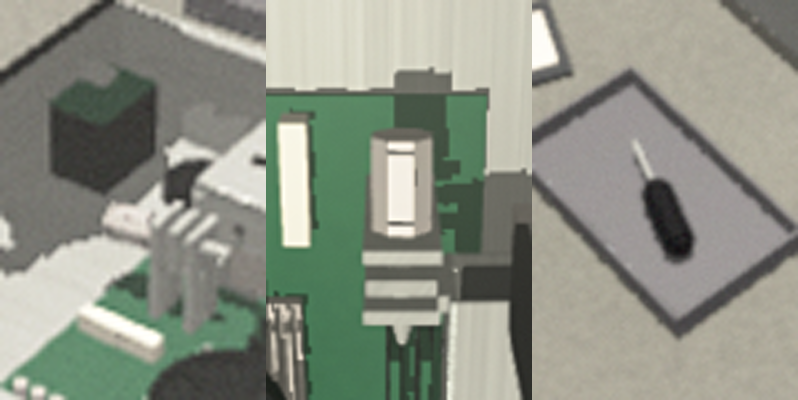

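The final view shows the pin through both cheeks and the ear, with the knob against the front cheek and the tip showing behind. The cage is flat (slope about 0.001) and the screwdriver is in the tray. One numeric check of the seating remains.

Run:
```python
from h import *
yaw=np.radians(-4.8); X=np.array([[np.cos(yaw),-np.sin(yaw)],[np.sin(yaw),np.cos(yaw)]]); O=np.array([.5553,-.0259])
w=cam('wrist')
c=lambda u,v,z:((fray(w,u,v,z)[:2]-O)@X*1000).round(1)
g=w['color'].min(2)
print('col',g[255:345,325].tolist())
print('tip',c(326,340.4,.0585),'knob top front edge',c(325,299,.0685),'knob back edge',c(325,264,.0685),'cheek front top edge',c(325,305,.074),'cheek rear top edge',c(325,333,.074))
```

```text
col [68, 68, 68, 66, 67, 81, 91, 92, 89, 89, 139, 215, 238, 235, 141, 136, 227, 233, 230, 230, 229, 229, 229, 229, 230, 230, 229, 228, 229, 229, 229, 229, 229, 228, 228, 227, 228, 228, 228, 232, 234, 118, 159, 228, 232, 234, 182, 111, 86, 86, 85, 95, 139, 189, 187, 184, 186, 144, 100, 84, 84, 82, 85, 142, 176, 184, 182, 182, 183, 153, 91, 82, 84, 83, 100, 148, 184, 183, 182, 184, 182, 182, 181, 183, 181, 179, 171, 136, 65, 42]
tip [-1.2 22.2] knob top front edge [-50.5  20.8] knob back edge [-83.1  20.7] cheek front top edge [-47.5  20.8] cheek rear top edge [-19.2  20.9]
```

```bash
python3 -c "
from cell import arm
print(arm.close_job())"
```

```text
the job is handed in; nothing more can be done
None
```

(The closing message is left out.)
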